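# Open a child-resistant reagent bottle

### The arm

A 7-joint arm with a two-finger parallel gripper is mounted at the origin on a cart in front of the work surface, level with it; the furniture and walls round the work are solid. World frame = base frame: x ahead of the robot, y to its left, z up, the work surface at z = 0. Lengths are in mm, angles in rad, forces in N, time in s.
With the tool pointing down it reaches from about 400 to 875 mm from the base axis. Payload 6.5 kg.
Tool frame: the origin (TCP) lies at the very end of the fingers, on their centre line; the grasp point (between the pads) lies grasp_offset behind it (grasp_offset is the distance from the TCP to the grasp point, in mm); z points along the fingers, y is the line along which they close (so a half turn about z gives the same grasp; the last joint's range is limited). The gripper opens to 88 mm and grips with 3 to 60 N. Pads are 18 mm wide; open, the fingers measure 123 mm over their backs; the gripper's body (75 mm by 187 mm) begins 45 mm behind the grasp point.
Start: joints at [-0.066, 0.536, -0.004, 1.538, 0.003, 1.067, -0.071], TCP at [649.992, 0, 238.716] pointing down, gripper open.
Joint ranges: [-2.7, 2.7], [-0.37, 2.16], [-1.27, 1.26], [0.24, 2.4], [-1.31, 4.45], [0.19, 1.91], [-2.76, 2.76]. Speed limits (rad/s): [2.39, 2.39, 3.14, 3.14, 3.14, 3.14, 3.14].

### API

Orientations are given as [roll, pitch, yaw] about the fixed x, y, z axes, in that order (R = Rz(yaw) Ry(pitch) Rx(roll)).
In Python, from bench import get_obs, read_camera, get_calibration, sign_off, grasp_offset gives the robot as it stands.
- The arm moves only by the shell command python3 -m creep 'ROWS' [FORCE]. ROWS is JSON, a list of rows, each an object of numbers: "tx", "ty", "tz": the shift along the tool's x, y, z in m; "twist": the turn about the tool's z in rad; "gripper": the closure in counts, from 0 (fully open) to 255 (shut). In form: [{"tx": .., "ty": .., "tz": .., "twist": .., "gripper": ..}, ...]. A call has 1 to 10 rows; each row shifts and turns the commanded pose from where the row before left it, along the tool's axes as they then stand; what a row does not reach is not made up. A row lasts 1/12 s, in which the tool goes at most 41.7 mm and 7.16 degrees, less where a joint would pass 70% of its speed; a pose out of reach is approached as far as the arm can. A call with a gripper value outside its range is refused whole. The fingers move at their own pace and stop on an object; FORCE is the grip in N (left out, the last holds). Time passes only in rows, so rows that do not move let the fingers close. It gives the time, the measured TCP pose, the force, the opening and the grip force at its end, in the units of the state.
- get_obs(): the state, without advancing time (a new reading comes with each control period).
- read_camera(name): name is "scene" or "side" or "wrist"; returns the picture (384x512x3 uint8, blue, green, red); there is no depth.
- get_calibration(name): a dict with "fx", "fy", "cx", "cy" (pixels), "D" ([k1, k2, p1, p2, k3] as OpenCV has them; the pictures are not rectified), "position" and "attitude" of the camera in the world; the wrist camera has in their place "hand_eye" (4x4, takes a point from camera to tool coordinates, whose origin is the TCP and whose axes are the flange's). Camera axes: x right, y up, looking along -z (the intrinsics and any distortion apply to the point x, -y, -z); pixel columns grow to the right and rows downward; lengths in mm; the calibration is good to about 2 mm. A picture is of the moment at which its call begins: read the wrist's pose just before it. get_calibration takes no time and is no camera call.
- sign_off(): hands the job in; it is judged then, once.
The state is a dict: "time_s": time; "joints": joint angles; "dq": joint speeds; "joint_efforts": joint torques, N m; "ee_pos": TCP position; "tool_rot": TCP orientation; "force": force on the tool from outside, world axes, zero at the start; "moment": the same for the moment, N m; "finger_gap": finger opening in mm; "grip_force": force on a finger pad.
Only numpy, scipy, OpenCV 4.12 (cv2) and the standard library are available. Lean on these libraries where they do the work, as an engineer would, in place of code of your own. Each camera call takes 0.05 s, during which the arm holds its last target. There are 200 camera calls.

### The job

Open the child-resistant bottle in the square stand for weighing out: press its blue cap down firmly and, keeping it pressed, twist it anticlockwise until the inner lugs catch and carry the inner cap round until it is undone; then lift the cap off and set it down, without dropping it, right way up on the middle of the white tile. About 20 N of press does it; never press or wrench the bottle with anything near twice that, do not pull it up out of its stand, and do not disturb the scale, weight, dropper bottle and rod.

Things in the scene. Friction and masses are not known exactly. Their poses are not given: they have to be found in the camera images.
- cap_mid (a point): centre of the bottle's blue ribbed push-and-turn cap: a shell 57 mm across, 26 mm high (flat top 13 mm above this point, lower edge 13 mm below); 5 mm of a white inner cap shows under it, to 18.5 mm below this point. z up, 0.1 kg. Closed at the start. The shell is sprung up, travel 5 mm: 3 N to start, 11 N at 3 mm, 17 N at the bottom. Left up it turns freely, to no effect
- bottle_rim (a point): centre of the neck's rim of the white square bottle, under the cap: 62 x 62 mm, rim 104 mm above its foot, shoulder up to 78 mm, 0.3 to 0.5 kg, loose in its stand's pocket, which keeps it from turning; x and y along its sides, z up. With the cap on, cap_mid is 0.5 mm above this point. Carrying the inner cap takes about 0.25 N m. A cap pulled while still locked lifts the bottle with it
- bottle_stand: dark weighted bottle stand, fixed, 104 x 104 x 32 mm, with a square pocket 26 mm deep that holds the bottle; origin at the centre of its underside, x and y along its sides
- bottle: the same bottle; origin at the centre of its underside, which rests 6 mm above the bench top
- cap: the same blue shell; origin 18.5 mm below cap_mid. At 3 mm its 4 hidden lugs mostly land on top of the inner cap's 8 drive lugs (45 degrees apart, ends chamfered); twisted on anticlockwise at 20 N they drop in within 40 degrees, 2 mm deeper; pressed less they slip over again. Caught at the bottom they carry the inner cap: free after 30 to 45 degrees more, stop at 48 to 62
- tile_top (a point): centre of the upper face of the white glazed tile, 108 x 108 x 8 mm, fixed; x and y along its sides
- scale: grey pocket scale, 124 x 62 x 19 mm, with a small weighing dish on it; bystander, origin at the centre of its underside
- cal_weight: small calibration weight, 19 mm across, 26 mm high; bystander, origin under its centre
- dropper: small dropper bottle, 22 mm across, 52 mm high; bystander, origin under its centre
- rod: thin steel rod, 160 mm long, 6 mm thick, lying between stand and tile; bystander, origin under its middle
Things that resemble listed ones, but are neither listed nor needed, are in the scene too. Of the things shaped like the part that bears cap_mid, the blue one is meant.

How it is judged:
By the outcome, as a careful person would: the job done as asked, in the order asked, and still so for the second after the job is handed in, with the robot touching nothing.
It also fails if it takes over 54 s, if anything falls off the work surface, if the arm or the gripper's body presses on something with over 40 N, if the wrist force passes 120 N, or if a joint passes its speed limit or range.

## Working session

There is one attempt and no reset: what is moved stays moved. The work goes in short steps, Python scripts to look and compute and a shell command to move; the robot and the scene stay as the last step left them, time stands still between calls to the robot, and variables do not carry over. Pictures are saved under pics/ and viewed, at most 10 in all, crops included, and the job is handed in when it is done.

```bash
ls; mkdir -p pics
cat > h.py <<'E'
import numpy as np,cv2
from scipy.spatial.transform import Rotation as R
from bench import *
def K(c): return np.array([[c['fx'],0,c['cx']],[0,c['fy'],c['cy']],[0,0,1]])
def pose(name,o=None):
    c=get_calibration(name)
    if name=='wrist':
        o=o or get_obs(); T=np.array(c['hand_eye']); Rt=R.from_euler('xyz',o['tool_rot']).as_matrix()
        return Rt@T[:3,:3], Rt@T[:3,3]+np.array(o['ee_pos']),c
    a=np.array(c['attitude']); 
    Rm=a if a.shape==(3,3) else R.from_euler('xyz',a).as_matrix()
    return Rm,np.array(c['position']),c
def ray(name,px,z,o=None):
    Rm,p,c=pose(name,o)
    u=cv2.undistortPoints(np.array(px,float).reshape(-1,1,2),K(c),np.array(c['D'],float)).reshape(-1,2)
    d=np.c_[u[:,0],-u[:,1],-np.ones(len(u))]@Rm.T
    return p+d*((z-p[2])/d[:,2])[:,None]
def proj(name,P,o=None):
    Rm,p,c=pose(name,o); q=(np.atleast_2d(P)-p)@Rm; q=q*[1,-1,-1]
    return cv2.projectPoints(q,np.zeros(3),np.zeros(3),K(c),np.array(c['D'],float))[0].reshape(-1,2)
E
python3 - <<'E'
from h import *
print(get_obs(),grasp_offset)
for n in ['scene','side','wrist']: print(n,get_calibration(n))
a=read_camera('scene');b=read_camera('wrist');s=read_camera('side')
for n,i in zip(['scene','wrist','side'],[a,b,s]): cv2.imwrite(f'pics/{n}0.png',i)
E
```

```text
pics
{'time_s': 0.0, 'joints': array([-0.0661812 ,  0.53717732, -0.00445996,  1.53885434,  0.0026078 ,
        1.06731359, -0.07120176]), 'dq': array([ 2.09748738e-04, -1.28767562e-03,  1.24614964e-05,  9.74697717e-04,
       -1.50657349e-03, -7.13923199e-04,  8.62786108e-04]), 'joint_efforts': array([-1.69933578e-04, -5.70981932e+01,  9.90184285e-01, -2.51597965e+01,
       -5.62433247e-02,  1.80829730e-02,  2.02785413e-04]), 'ee_pos': array([ 6.49383569e+02, -1.86620048e-02,  2.37838982e+02]), 'tool_rot': array([-3.13985028e+00,  1.24043012e-04,  1.57086989e+00]), 'force': array([ 0.45448221,  0.02312748, -0.18378781]), 'moment': array([ 0.00383316, -0.03984636, -0.00290447]), 'grip_force': 0.0, 'finger_gap': 88.56228503883482} 18.700000000000003
scene {'fx': 356.86400724442865, 'fy': 356.86400724442865, 'cx': 257.97116784236266, 'cy': 192.8305476713556, 'D': array([-0.06370312,  0.        ,  0.        ,  0.        ,  0.        ]), 'position': array([-122.75996329, -382.41757649,  843.95863592]), 'attitude': array([ 0.77308983, -0.01260166, -0.97356102])}
side {'fx': 347.70085013054353, 'fy': 347.70085013054353, 'cx': 250.33872357492876, 'cy': 193.13683061282458, 'D': array([-0.03499345,  0.        ,  0.        ,  0.        ,  0.        ]), 'position': array([ 206.72233462, -717.13061577,  418.67691143]), 'attitude': array([ 1.1812464 , -0.02038193, -0.36516621])}
wrist {'fx': 272.5056859910289, 'fy': 272.5056859910289, 'cx': 256.90274258353253, 'cy': 192.11858997271034, 'D': array([-0.05565805,  0.        ,  0.        ,  0.        ,  0.        ]), 'hand_eye': array([[-4.55524149e-04,  9.58249752e-01,  2.85932168e-01,
         7.38151987e+01],
       [ 9.99999575e-01,  2.07173523e-04,  8.98814500e-04,
         2.08273047e-01],
       [ 8.02051197e-04,  2.85932456e-01, -9.58249439e-01,
        -1.45369009e+02],
       [ 0.00000000e+00,  0.00000000e+00,  0.00000000e+00,
         1.00000000e+00]])}
```

View pics/scene0.png

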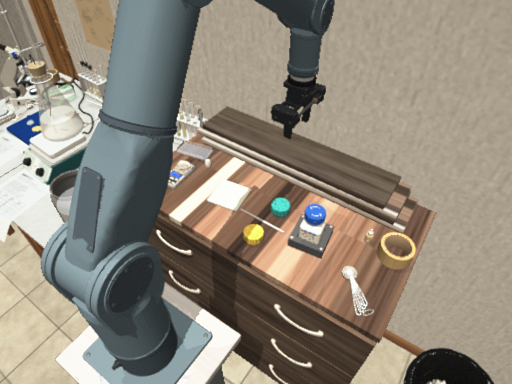

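View pics/side0.png

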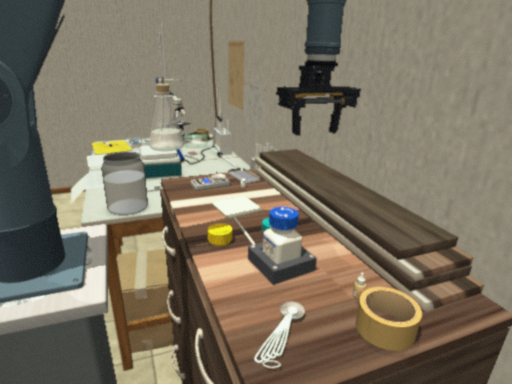

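Scene view: the candidates are the blue cap on the bottle at (315,213), a teal cap at (280,207) and a yellow cap at (254,234), both lying on the bench. The blue one is the target. The tile is at (229,195), the rod at (262,219), the stand at (311,236) and the dropper at (370,236). Next I measure the cap and tile and make one close crop.

Run:
```python
from h import *
from scipy.optimize import least_squares
rs=[]
for n,box in [('scene',(295,195,335,232)),('side',(262,200,305,235))]:
    im=cv2.imread(f'pics/{n}0.png'); h=cv2.cvtColor(im,cv2.COLOR_BGR2HSV)
    m=cv2.inRange(h,(105,120,40),(130,255,255)); k=np.zeros_like(m); x0,y0,x1,y1=box; k[y0:y1,x0:x1]=1; m*=k
    ys,xs=np.nonzero(m); c=(xs.mean(),ys.mean()); print(n,len(xs),c,xs.min(),xs.max(),ys.min(),ys.max(), ray(n,c,112)); rs.append((n,c))
f=lambda P: np.concatenate([(proj(n,P)[0]-c) for n,c in rs])
s=least_squares(f,[650,-100,110]); print('cap',s.x,s.fun)
im=cv2.imread('pics/scene0.png')
h=cv2.cvtColor(im,cv2.COLOR_BGR2HSV); m=cv2.inRange(h,(0,0,190),(180,60,255)); 
n,l,st,ce=cv2.connectedComponentsWithStats(m)
for i in range(1,n):
    if st[i,4]>100: print(st[i],ce[i])
i=l[195,229]; 
q=cv2.boxPoints(cv2.minAreaRect(np.argwhere(l==i)[:,::-1].astype(np.float32))); print(q); 
P=ray('scene',q,8);print('tile',P,P.mean(0),np.linalg.norm(np.diff(P,axis=0),axis=1))
a=cv2.resize(im[170:290,200:420],None,fx=3.6,fy=3.6,interpolation=cv2.INTER_CUBIC); cv2.imwrite('pics/crop1.png',a)
```

```text
scene 304 (np.float64(314.57894736842104), np.float64(214.43421052631578)) 305 325 204 224 [[ 493.26619626 -160.70111249  112.        ]]
side 507 (np.float64(283.3944773175542), np.float64(218.64891518737673)) 269 298 207 229 [[ 494.19490511 -166.03933489  112.        ]]
cap [ 497.370682   -159.42957711  108.11252502] [ 0.11244136 -0.20447075 -0.12834404  0.11306345]
[ 78  73  29  12 129] [93.91472868 78.76744186]
[    0    83   110   301 17935] [ 38.92746027 249.47906328]
[ 49  86  23  11 119] [58.64705882 90.1092437 ]
[177 109 159  81 541] [233.18669131 141.83733826]
[173 129  30  30 273] [183.6007326  141.78021978]
[202 137 111  52 275] [251.13454545 159.84363636]
[ 170  157   81   65 1843] [215.57514921 191.76776994]
[168 160  25  27 215] [180.89767442 169.89767442]
[300 219  27  24 222] [312.45045045 228.96396396]
[157 230  34  24 101] [172.30693069 244.3960396 ]
[342 266  26  49 448] [354.68303571 288.18973214]
[ 171  302   70   82 1951] [209.08047155 347.87698616]
[275 304  48  32 152] [297.03947368 322.67105263]
[ 352  338   57   46 1633] [382.5407226  364.55603184]
[222 351  30  33 599] [235.24874791 368.12687813]
[242 367  36  17 321] [257.6728972  377.76012461]
[[168.66878 214.49814]
 [237.41164 153.56699]
 [264.30664 183.91006]
 [195.56377 244.84122]]
tile [[322.34346268 241.24193277   8.        ]
 [680.80911632 242.50802943   8.        ]
 [604.41809856  73.66933463   8.        ]
 [283.0224919   97.14207859   8.        ]] [472.64829237 163.64034385   8.        ] [358.46788955 185.31619588 322.2516186 ]
```

View pics/crop1.png

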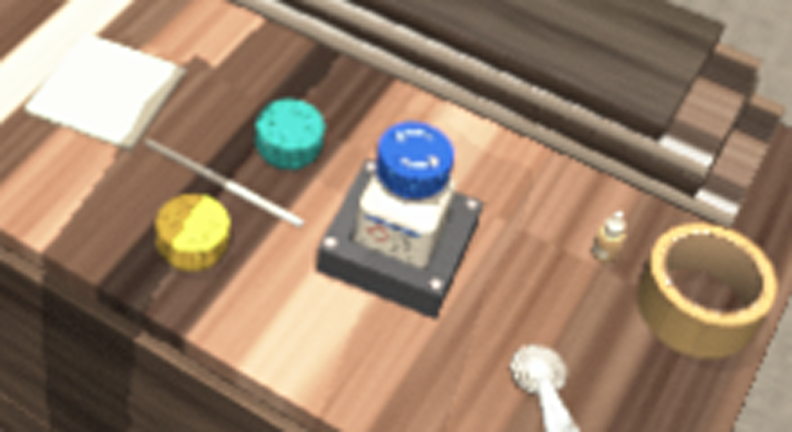

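View pics/wrist0.png

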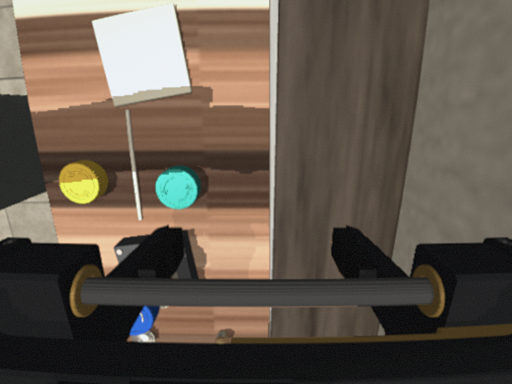

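The wrist view shows tile corners near (93,20), (174,5), (190,92) and (113,104), teal cap at (178,187), yellow at (82,182), and the raised boards' edge at column 272. The crop confirms the blue capped bottle sits in the stand.

```bash
python3 - <<'E'
from h import *
q=[(93,20),(174,5),(190,92),(113,104)]
im=cv2.imread('pics/wrist0.png'); h=cv2.cvtColor(im,cv2.COLOR_BGR2HSV); m=cv2.inRange(h,(0,0,170),(180,40,255))
n,l,st,ce=cv2.connectedComponentsWithStats(m); i=l[50,140]; print(st[i])
q=cv2.boxPoints(cv2.minAreaRect(np.argwhere(l==i)[:,::-1].astype(np.float32)));print(q)
P=ray('wrist',q,8); print(P,P.mean(0),np.linalg.norm(np.diff(P,axis=0),axis=1))
print('board edge z0,z60',ray('wrist',[(272,200)],0),ray('wrist',[(272,200)],60))
print('board px side', [ray('scene',[(380,215)],z) for z in (0,40)])
print('rod',ray('wrist',[(128,110),(140,220)],3))
print('tcp px',proj('wrist',[get_obs()['ee_pos'],get_obs()['ee_pos']-[0,0,100]]))
E
python3 -m creep '[{"tx":-0.027,"ty":-0.026},{"tx":-0.027,"ty":-0.026},{"tx":-0.027,"ty":-0.025},{"tx":-0.027,"ty":-0.025},{"tx":-0.026,"ty":-0.025},{"tx":-0.026,"ty":-0.025},{"tz":0.02},{"tz":0.01},{}]'
python3 - <<'E'
from h import *
o=get_obs(); im=read_camera('wrist'); cv2.imwrite('pics/w1.png',im); print(o['joints'],o['ee_pos'],o['tool_rot'],o['force'])
E
```

```text
[  11    0  258   98 9171]
[[ 11.   0.]
 [268.   0.]
 [268.  97.]
 [ 11.  97.]]
[[333.80473737 218.87348482   8.        ]
 [662.7355998  205.81460695   8.        ]
 [663.71698813  91.81205036   8.        ]
 [310.35353695  98.46449229   8.        ]] [492.65271557 153.7411586    8.        ] [329.18998549 114.00678065 353.42606527]
board edge z0,z60 [[671.46082621 -52.81792873   0.        ]] [[668.09457872 -33.00148612  60.        ]]
board px side [array([[ 703.87878932, -298.98280907,    0.        ]]), array([[ 664.6996771 , -302.93725725,   40.        ]])]
rod [[473.77749561  76.82536083   3.        ]
 [471.2111767  -84.04962285   3.        ]]
tcp px [[256.80473678 241.57893495]
 [257.06233634 192.7185555 ]]
[-0.06620667  0.53700624 -0.0044121   1.53858685  0.00259747  1.06728624
 -0.07123442] [ 6.49557502e+02 -1.66748621e-02  2.38054583e+02] [-3.14031608e+00  1.07561926e-04  1.57081591e+00] [ 0.19556698  0.0114288  -0.52841094]invalid input
```

View pics/w1.png

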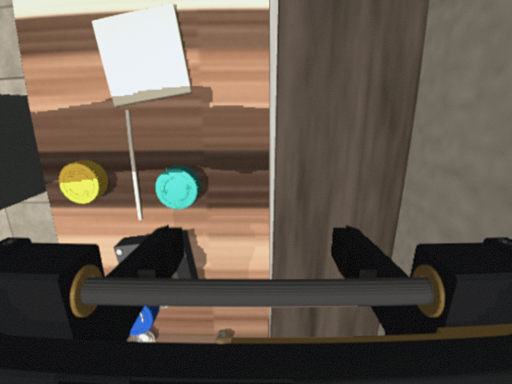

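The picture is unchanged because the call was refused; rows seem to need every key. The rod measures 161 mm, which matches its given length.

```bash
python3 -m creep '[{"tx":-0.027,"ty":-0.026,"tz":0,"twist":0,"gripper":0},{"tx":-0.027,"ty":-0.026,"tz":0,"twist":0,"gripper":0},{"tx":-0.027,"ty":-0.025,"tz":0,"twist":0,"gripper":0},{"tx":-0.027,"ty":-0.025,"tz":0,"twist":0,"gripper":0},{"tx":-0.026,"ty":-0.025,"tz":0,"twist":0,"gripper":0},{"tx":-0.026,"ty":-0.025,"tz":0,"twist":0,"gripper":0},{"tx":0,"ty":0,"tz":0.02,"twist":0,"gripper":0},{"tx":0,"ty":0,"tz":0.01,"twist":0,"gripper":0},{"tx":0,"ty":0,"tz":0,"twist":0,"gripper":0}]'
python3 - <<'E'
from h import *
q=[(93,20),(174,5),(190,92),(113,104)]
import copy
im0=cv2.imread('pics/wrist0.png')
o=dict(ee_pos=np.array([649.5,0,238.1]),tool_rot=[-3.1405,0,1.5708])
P=ray('wrist',q,8,o); print(P,P.mean(0),np.linalg.norm(np.diff(P,axis=0),axis=1))
o=get_obs(); im=read_camera('wrist'); cv2.imwrite('pics/w2.png',im); print(o['joints'],o['ee_pos'],o['tool_rot'],o['force'])
E
```

```text
time_s: 0.95
ee_pos: [496.8, -159.1, 206.7]
tool_rot: [-3.138, -0.001, 1.571]
force: [-0.5, 0.8, -0.3]
finger_gap: 88.4
grip_force: 0.0
[[442.60637416 188.16602899   8.        ]
 [547.38994325 201.60745778   8.        ]
 [561.5587533   98.5862773    8.        ]
 [456.34615494  84.97116792   8.        ]] [501.97530641 143.332733     8.        ] [105.6421713  103.99095541 106.08987726]
[ 0.1986888   0.3607565   0.0313167   1.90585101 -0.01502108  0.87900991
  0.23795267] [ 496.75448199 -159.10699871  206.7209334 ] [-3.13800091e+00 -1.36346442e-03  1.57113007e+00] [-0.4502691   0.84653126 -0.30367851]
```

View pics/w2.png

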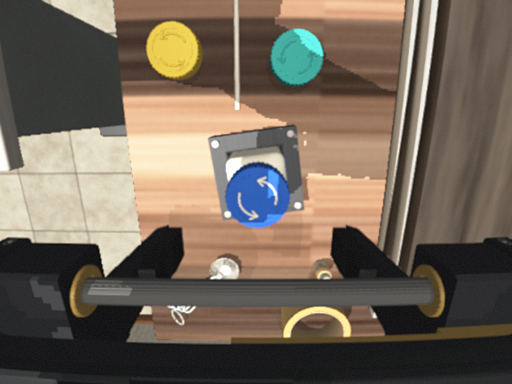

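The blue cap is at about (257,193) between the fingers, with the stand around it, teal at (297,57), yellow at (173,50), the dropper at (323,270) and the rod at (237,50).

Run:
```python
from h import *
im=cv2.imread('pics/w2.png'); h=cv2.cvtColor(im,cv2.COLOR_BGR2HSV); m=cv2.inRange(h,(105,120,40),(130,255,255))
n,l,st,ce=cv2.connectedComponentsWithStats(m); i=1+np.argmax(st[1:,4]); print(st[i],ce[i])
x0,y0,w,hh=st[i,:4]
print('LR edges@z110', ray('wrist',[(x0,190),(x0+w,190)],118), 'back top edge',ray('wrist',[(x0+w/2,y0)],123.5),'bottom',ray('wrist',[(x0+w/2,y0+hh)],97.5),ray('wrist',[(x0+w/2,y0+hh)],123.5))
print(ray('wrist',[(215,145),(291,133),(298,205),(227,215)],32).mean(0))
# arrow-free fit: minimise silhouette vs model
from scipy.optimize import minimize
t=np.linspace(0,2*np.pi,40); 
def cost(p):
    C=np.r_[[np.c_[p[0]+28.5*np.cos(t),p[1]+28.5*np.sin(t),np.full(40,z)] for z in(97.5,123.5)]].reshape(-1,3)
    hu=cv2.convexHull((proj('wrist',C)*8).astype(np.int32)); k=np.zeros_like(m); cv2.fillPoly(k,[hu],255,shift=3)
    f=cv2.convexHull(np.argwhere(l==i)[:,::-1].astype(np.int32)); g=np.zeros_like(m); cv2.fillPoly(g,[f],255)
    return np.count_nonzero(k!=g)
r=minimize(cost,[497,-160],method='Nelder-Mead',options=dict(initial_simplex=[[497,-160],[503,-160],[497,-154]]));print(r.x,r.fun)
```

```text
[ 226  163   64   65 2833] [257.3102718  194.84574656]
LR edges@z110 [[ 469.8128328  -152.93610613  118.        ]
 [ 527.34627178 -152.81432446  118.        ]] back top edge [[ 498.52242562 -127.32440171  123.5       ]] bottom [[ 498.71743628 -199.11978835   97.5       ]] [[ 498.66700139 -187.51529636  123.5       ]]
[ 498.32141238 -159.85746284   32.        ]
[ 498.38037133 -159.02576339] 182.0
```

```bash
python3 -m creep '[{"tx":0.0005,"ty":0.0016,"tz":0.025,"twist":0,"gripper":0},{"tx":0,"ty":0,"tz":0.03,"twist":0,"gripper":0},{"tx":0,"ty":0,"tz":0.03,"twist":0,"gripper":0},{"tx":0,"ty":0,"tz":0.02,"twist":0,"gripper":0},{"tx":0,"ty":0,"tz":0.006,"twist":0,"gripper":0},{"tx":0,"ty":0,"tz":0,"twist":0,"gripper":0},{"tx":0,"ty":0,"tz":0,"twist":0,"gripper":0}]'
```

```text
time_s: 1.58
ee_pos: [500.8, -159.0, 98.6]
tool_rot: [3.14, -0.0, 1.572]
force: [0.4, 0.2, 0.2]
finger_gap: 88.0
grip_force: 0.0
```

```bash
python3 -m creep '[{"tx":0,"ty":0,"tz":0.002,"twist":0,"gripper":0},{"tx":0,"ty":0,"tz":0,"twist":0,"gripper":0},{"tx":0,"ty":0,"tz":0,"twist":0,"gripper":0}]'
python3 - <<'E'
from h import *
for _ in range(3): print(get_obs()['ee_pos'])
o=get_obs(); im=read_camera('wrist'); cv2.imwrite('pics/w3.png',im)
E
```

```text
time_s: 1.83
ee_pos: [500.4, -159.6, 96.7]
tool_rot: [3.14, 0.0, 1.571]
force: [-0.1, -0.5, 0.4]
finger_gap: 88.0
grip_force: 0.0
[ 500.38306545 -159.62324224   96.7353694 ]
[ 500.38306545 -159.62324224   96.7353694 ]
[ 500.38306545 -159.62324224   96.7353694 ]
```

View pics/w3.png

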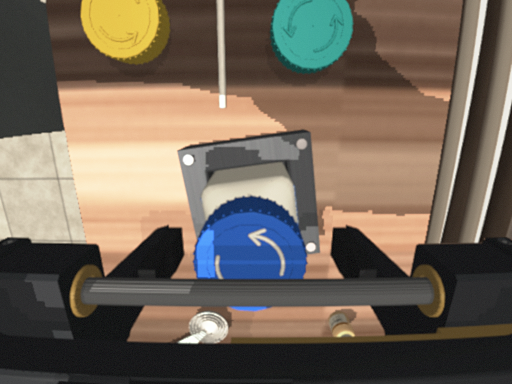

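The cap spans columns 194–307 and rows 197–310, about 2.5 mm to the −x side of the finger centre at column 257. I check the y offset the same way.

Run:
```python
from h import *
from scipy.optimize import minimize
im=cv2.imread('pics/w3.png'); h=cv2.cvtColor(im,cv2.COLOR_BGR2HSV); m=cv2.inRange(h,(105,120,40),(130,255,255)); m[:190]=0
ys,xs=np.nonzero(m[:278]); hullf=cv2.convexHull(np.c_[xs,ys].astype(np.int32)); g=np.zeros_like(m); cv2.fillPoly(g,[hullf],255); g[278:]=0
t=np.linspace(0,2*np.pi,60)
o=get_obs()
def cost(p):
    C=np.concatenate([np.c_[p[0]+28.5*np.cos(t),p[1]+28.5*np.sin(t),np.full(60,z)] for z in(97.5,123.5)])
    k=np.zeros_like(m); cv2.fillPoly(k,[cv2.convexHull((proj('wrist',C,o)*8).astype(np.int32))],255,shift=3); k[278:]=0
    return np.count_nonzero(k!=g)
r=minimize(cost,[497,-160],method='Nelder-Mead',options=dict(initial_simplex=[[497,-160],[503,-160],[497,-154]]));print(r.x,r.fun,g.sum()/255,o['ee_pos'])
```

```text
[ 496.7411561  -160.08957934] 157.0 7560.0 [ 500.19185902 -159.63225632   96.57840421]
```

```bash
python3 -m creep '[{"tx":-0.0005,"ty":-0.003,"tz":0.001,"twist":0,"gripper":0},{"tx":0,"ty":0,"tz":0,"twist":0,"gripper":60},{"tx":0,"ty":0,"tz":0,"twist":0,"gripper":80},{"tx":0,"ty":0,"tz":0,"twist":0,"gripper":110},{"tx":0,"ty":0,"tz":0,"twist":0,"gripper":255},{"tx":0,"ty":0,"tz":0,"twist":0,"gripper":255},{"tx":0,"ty":0,"tz":0,"twist":0,"gripper":255},{"tx":0,"ty":0,"tz":0,"twist":0,"gripper":255}]' 10
python3 -m creep '[{"tx":0,"ty":0,"tz":0,"twist":0,"gripper":255},{"tx":0,"ty":0,"tz":0,"twist":0,"gripper":255},{"tx":0,"ty":0,"tz":0,"twist":0,"gripper":255}]' 45
```

```text
time_s: 2.55
ee_pos: [496.7, -160.0, 94.7]
tool_rot: [3.142, 0.0, 1.571]
force: [0.5, -0.6, -0.1]
finger_gap: 58.0
grip_force: 10.0
time_s: 2.8
ee_pos: [496.7, -160.0, 94.7]
tool_rot: [3.141, 0.0, 1.571]
force: [0.8, 0.6, 0.7]
finger_gap: 57.6
grip_force: 45.0
```

Gripped without side load. Now pressing in small steps.

```bash
python3 -m creep '[{"tx":0,"ty":0,"tz":0.0015,"twist":0,"gripper":255},{"tx":0,"ty":0,"tz":0.001,"twist":0,"gripper":255},{"tx":0,"ty":0,"tz":0,"twist":0,"gripper":255},{"tx":0,"ty":0,"tz":0,"twist":0,"gripper":255}]'
python3 -m creep '[{"tx":0,"ty":0,"tz":0.001,"twist":0,"gripper":255},{"tx":0,"ty":0,"tz":0,"twist":0,"gripper":255},{"tx":0,"ty":0,"tz":0,"twist":0,"gripper":255}]'
```

```text
time_s: 3.13
ee_pos: [496.7, -160.0, 92.7]
tool_rot: [3.141, -0.0, 1.571]
force: [-1.3, 0.4, 7.8]
finger_gap: 57.2
grip_force: 45.0
time_s: 3.38
ee_pos: [496.8, -160.0, 91.9]
tool_rot: [3.141, 0.0, 1.571]
force: [-2.3, 0.4, 10.1]
finger_gap: 57.6
grip_force: 45.0
```

```bash
python3 -m creep '[{"tx":0,"ty":0,"tz":0.0007,"twist":0,"gripper":255},{"tx":0,"ty":0,"tz":0,"twist":0,"gripper":255},{"tx":0,"ty":0,"tz":0,"twist":0,"gripper":255}]'
python3 -m creep '[{"tx":0,"ty":0,"tz":0.0005,"twist":0,"gripper":255},{"tx":0,"ty":0,"tz":0,"twist":0,"gripper":255},{"tx":0,"ty":0,"tz":0,"twist":0,"gripper":255}]'
```

```text
time_s: 3.63
ee_pos: [496.8, -160.0, 91.6]
tool_rot: [3.141, -0.0, 1.571]
force: [-3.9, 0.9, 14.1]
finger_gap: 57.4
grip_force: 45.0
time_s: 3.88
ee_pos: [496.8, -160.1, 91.5]
tool_rot: [3.141, -0.0, 1.571]
force: [-5.4, 2.5, 19.2]
finger_gap: 57.4
grip_force: 45.0
```

```bash
python3 -m creep '[{"tx":0,"ty":0,"tz":0.0003,"twist":-0.05,"gripper":255},{"tx":0,"ty":0,"tz":0,"twist":-0.05,"gripper":255},{"tx":0,"ty":0,"tz":0,"twist":0,"gripper":255}]'
python3 -m creep '[{"tx":0,"ty":0,"tz":0,"twist":-0.05,"gripper":255},{"tx":0,"ty":0,"tz":0,"twist":-0.05,"gripper":255},{"tx":0,"ty":0,"tz":0,"twist":0,"gripper":255}]'
```

```text
time_s: 4.13
ee_pos: [496.9, -160.1, 91.3]
tool_rot: [3.141, 0.0, 1.673]
force: [-5.8, 1.5, 21.3]
finger_gap: 57.1
grip_force: 45.0
time_s: 4.38
ee_pos: [496.9, -160.0, 90.8]
tool_rot: [3.141, 0.0, 1.773]
force: [-3.1, 1.0, 12.6]
finger_gap: 57.0
grip_force: 45.0
```

The lugs have started dropping in (z went down, force fell). I press on to follow them.

```bash
python3 -m creep '[{"tx":0,"ty":0,"tz":0.0008,"twist":0,"gripper":255},{"tx":0,"ty":0,"tz":0,"twist":0,"gripper":255}]'
python3 -m creep '[{"tx":0,"ty":0,"tz":0.0005,"twist":0,"gripper":255},{"tx":0,"ty":0,"tz":0,"twist":0,"gripper":255}]'
```

```text
time_s: 4.55
ee_pos: [496.9, -160.0, 90.3]
tool_rot: [3.141, 0.0, 1.771]
force: [-4.4, 1.9, 17.9]
finger_gap: 57.4
grip_force: 45.0
time_s: 4.72
ee_pos: [497.0, -160.1, 90.1]
tool_rot: [3.141, 0.0, 1.771]
force: [-5.3, 2.2, 22.4]
finger_gap: 57.7
grip_force: 45.0
```

```bash
python3 -m creep '[{"tx":0,"ty":0,"tz":0,"twist":-0.04,"gripper":255},{"tx":0,"ty":0,"tz":0,"twist":-0.04,"gripper":255},{"tx":0,"ty":0,"tz":0,"twist":0,"gripper":255}]'; python3 -c "
from bench import *
print(get_obs()['moment'])"
python3 -m creep '[{"tx":0,"ty":0,"tz":0,"twist":-0.05,"gripper":255},{"tx":0,"ty":0,"tz":0,"twist":-0.05,"gripper":255},{"tx":0,"ty":0,"tz":0,"twist":0,"gripper":255}]'; python3 -c "
from bench import *
print(get_obs()['moment'])"
```

```text
time_s: 4.97
ee_pos: [497.0, -160.0, 89.8]
tool_rot: [3.141, 0.0, 1.853]
force: [-3.8, 2.4, 16.6]
finger_gap: 57.5
grip_force: 45.0
[0.3403221  0.87384402 0.02777477]
time_s: 5.22
ee_pos: [497.1, -160.0, 89.8]
tool_rot: [3.141, 0.0, 1.953]
force: [-4.2, 1.9, 16.5]
finger_gap: 57.4
grip_force: 45.0
[0.30135865 0.82275649 0.00542405]
```

```bash
python3 -m creep '[{"tx":0,"ty":0,"tz":0.0005,"twist":-0.03,"gripper":255},{"tx":0,"ty":0,"tz":0,"twist":-0.05,"gripper":255},{"tx":0,"ty":0,"tz":0,"twist":-0.05,"gripper":255}]'; python3 -c "
from bench import *
print(get_obs()['moment'])"
python3 -m creep '[{"tx":0,"ty":0,"tz":0,"twist":-0.05,"gripper":255},{"tx":0,"ty":0,"tz":0,"twist":-0.05,"gripper":255}]'; python3 -c "
from bench import *
print(get_obs()['moment'])"
```

```text
time_s: 5.47
ee_pos: [497.8, -160.2, 89.7]
tool_rot: [3.14, 0.002, 2.082]
force: [-2.4, 0.4, 19.0]
finger_gap: 57.1
grip_force: 45.0
[ 0.329998    0.59272582 -0.19827893]
time_s: 5.63
ee_pos: [498.3, -160.0, 89.9]
tool_rot: [3.139, 0.002, 2.182]
force: [-3.0, 2.2, 19.0]
finger_gap: 57.2
grip_force: 45.0
[ 0.43205296  0.48209165 -0.24529162]
```

Torque is now about 0.25 N m, so the inner cap is being carried. It caught at yaw ≈ 2.03.

```bash
python3 -m creep '[{"tx":0,"ty":0,"tz":0,"twist":-0.06,"gripper":255},{"tx":0,"ty":0,"tz":0,"twist":-0.06,"gripper":255},{"tx":0,"ty":0,"tz":0,"twist":-0.06,"gripper":255},{"tx":0,"ty":0,"tz":0,"twist":-0.06,"gripper":255}]'; python3 -c "
from bench import *
print(get_obs()['moment'],get_obs()['joints'][6])"
python3 -m creep '[{"tx":0,"ty":0,"tz":0,"twist":-0.06,"gripper":255},{"tx":0,"ty":0,"tz":0,"twist":-0.06,"gripper":255},{"tx":0,"ty":0,"tz":0,"twist":-0.06,"gripper":255}]'; python3 -c "
from bench import *
print(get_obs()['moment'])"
```

```text
time_s: 5.97
ee_pos: [498.6, -159.5, 89.9]
tool_rot: [3.139, 0.003, 2.423]
force: [-1.6, 3.7, 19.2]
finger_gap: 57.4
grip_force: 45.0
[ 0.73970303  0.43616372 -0.27888412] 0.9229656903562531
time_s: 6.22
ee_pos: [498.5, -159.4, 90.0]
tool_rot: [3.14, 0.003, 2.603]
force: [-2.8, 3.7, 19.7]
finger_gap: 57.2
grip_force: 45.0
[ 0.71311155  0.61798436 -0.25674249]
```

```bash
python3 -m creep '[{"tx":0,"ty":0,"tz":0,"twist":-0.05,"gripper":255},{"tx":0,"ty":0,"tz":0,"twist":-0.05,"gripper":255}]'; python3 -c "
from bench import *
print(get_obs()['moment'])"
python3 -m creep '[{"tx":0,"ty":0,"tz":0,"twist":-0.04,"gripper":255},{"tx":0,"ty":0,"tz":0,"twist":-0.04,"gripper":255}]'; python3 -c "
from bench import *
print(get_obs()['moment'])"
python3 -m creep '[{"tx":0,"ty":0,"tz":0,"twist":-0.03,"gripper":255},{"tx":0,"ty":0,"tz":0,"twist":0,"gripper":255}]'; python3 -c "
from bench import *
print(get_obs()['moment'])"
```

```text
time_s: 6.38
ee_pos: [498.5, -159.5, 89.9]
tool_rot: [3.14, 0.003, 2.703]
force: [-2.9, 2.1, 20.0]
finger_gap: 57.0
grip_force: 45.0
[ 0.64621686  0.58452418 -0.26429177]
time_s: 6.55
ee_pos: [498.5, -159.6, 89.9]
tool_rot: [3.14, 0.003, 2.782]
force: [-3.5, 2.2, 19.4]
finger_gap: 57.3
grip_force: 45.0
[ 0.65815213  0.53703642 -0.24459225]
time_s: 6.72
ee_pos: [498.5, -159.5, 89.9]
tool_rot: [3.14, 0.003, 2.812]
force: [-2.8, 2.1, 19.5]
finger_gap: 57.1
grip_force: 45.0
[ 0.67221307  0.46030273 -0.21540387]
```

```bash
python3 -m creep '[{"tx":0,"ty":0,"tz":0,"twist":-0.03,"gripper":255},{"tx":0,"ty":0,"tz":0,"twist":0,"gripper":255}]'; python3 -c "
from bench import *
print(get_obs()['moment'])"
python3 -m creep '[{"tx":0,"ty":0,"tz":0,"twist":-0.03,"gripper":255},{"tx":0,"ty":0,"tz":0,"twist":0,"gripper":255}]'; python3 -c "
from bench import *
print(get_obs()['moment'])"
```

```text
time_s: 6.88
ee_pos: [498.5, -159.5, 89.9]
tool_rot: [3.141, 0.003, 2.842]
force: [-2.5, 2.8, 19.6]
finger_gap: 57.5
grip_force: 45.0
[ 0.69708856  0.56724818 -0.19893088]
time_s: 7.05
ee_pos: [498.5, -159.5, 89.9]
tool_rot: [3.141, 0.003, 2.872]
force: [-2.8, 3.9, 19.6]
finger_gap: 57.5
grip_force: 45.0
[ 0.66972228  0.54598714 -0.21871541]
```

```bash
python3 -m creep '[{"tx":0,"ty":0,"tz":-0.002,"twist":0,"gripper":255},{"tx":0,"ty":0,"tz":-0.002,"twist":0,"gripper":255},{"tx":0,"ty":0,"tz":-0.001,"twist":0,"gripper":255},{"tx":0,"ty":0,"tz":0,"twist":0,"gripper":255},{"tx":0,"ty":0,"tz":0,"twist":0,"gripper":255}]'
python3 -m creep '[{"tx":0,"ty":0,"tz":-0.001,"twist":0,"gripper":255},{"tx":0,"ty":0,"tz":-0.001,"twist":0,"gripper":255},{"tx":0,"ty":0,"tz":0,"twist":0,"gripper":255},{"tx":0,"ty":0,"tz":0,"twist":0,"gripper":255}]'
```

```text
time_s: 7.47
ee_pos: [498.2, -159.6, 93.7]
tool_rot: [3.141, 0.003, 2.871]
force: [2.3, 2.0, 5.6]
finger_gap: 57.8
grip_force: 45.0
time_s: 7.8
ee_pos: [496.5, -160.0, 94.7]
tool_rot: [3.142, -0.0, 2.871]
force: [2.4, 1.8, 1.7]
finger_gap: 57.3
grip_force: 45.0
```

```bash
python3 -m creep '[{"tx":0,"ty":0,"tz":-0.001,"twist":0,"gripper":255},{"tx":0,"ty":0,"tz":-0.001,"twist":0,"gripper":255},{"tx":0,"ty":0,"tz":0,"twist":0,"gripper":255},{"tx":0,"ty":0,"tz":0,"twist":0,"gripper":255}]'
python3 -m creep '[{"tx":0,"ty":0,"tz":-0.001,"twist":0,"gripper":255},{"tx":0,"ty":0,"tz":-0.001,"twist":0,"gripper":255},{"tx":0,"ty":0,"tz":0,"twist":0,"gripper":255},{"tx":0,"ty":0,"tz":0,"twist":0,"gripper":255}]'
```

```text
time_s: 8.13
ee_pos: [496.1, -160.1, 96.7]
tool_rot: [-3.141, -0.001, 2.871]
force: [0.6, 0.8, -1.3]
finger_gap: 57.4
grip_force: 45.0
time_s: 8.47
ee_pos: [496.6, -160.0, 99.0]
tool_rot: [-3.142, 0.0, 2.871]
force: [0.9, 0.3, -1.7]
finger_gap: 57.4
grip_force: 45.0
```

Only the cap's weight shows (−1.7 N), so the bottle stays put. I lift on and turn back while rising.

```bash
python3 -m creep '[{"tx":0,"ty":0,"tz":-0.005,"twist":0,"gripper":255},{"tx":0,"ty":0,"tz":-0.01,"twist":0,"gripper":255},{"tx":0,"ty":0,"tz":-0.015,"twist":0,"gripper":255},{"tx":0,"ty":0,"tz":-0.02,"twist":0.1,"gripper":255},{"tx":0,"ty":0,"tz":-0.02,"twist":0.12,"gripper":255},{"tx":0,"ty":0,"tz":-0.01,"twist":0.12,"gripper":255},{"tx":0,"ty":0,"tz":0,"twist":0.12,"gripper":255},{"tx":0,"ty":0,"tz":0,"twist":0.12,"gripper":255},{"tx":0,"ty":0,"tz":0,"twist":0.12,"gripper":255},{"tx":0,"ty":0,"tz":0,"twist":0.12,"gripper":255}]'
python3 -m creep '[{"tx":0,"ty":0,"tz":0,"twist":0.12,"gripper":255},{"tx":0,"ty":0,"tz":0,"twist":0.12,"gripper":255},{"tx":0,"ty":0,"tz":0,"twist":0.12,"gripper":255},{"tx":0,"ty":0,"tz":0,"twist":0.12,"gripper":255},{"tx":0,"ty":0,"tz":0,"twist":0,"gripper":255},{"tx":0,"ty":0,"tz":0,"twist":0,"gripper":255}]'
python3 - <<'E'
from h import *
o=get_obs(); im=read_camera('side'); a=cv2.imwrite('pics/s2.png',cv2.resize(im[140:300,190:350],None,fx=3.5,fy=3.5,interpolation=2)); print(o['joints'],o['ee_pos'])
E
```

```text
time_s: 9.3
ee_pos: [496.5, -160.0, 180.0]
tool_rot: [3.141, 0.0, 2.045]
force: [-0.5, 0.5, -0.5]
finger_gap: 57.2
grip_force: 45.0
time_s: 9.8
ee_pos: [496.6, -159.9, 179.6]
tool_rot: [3.141, 0.0, 1.575]
force: [-0.3, 0.1, -0.6]
finger_gap: 57.4
grip_force: 45.0
[ 0.27921554  0.39882051 -0.06711513  1.92643     0.03587203  0.81713889
  0.1965709 ] [ 496.58453476 -159.94136754  179.56938614]
```

View pics/s2.png

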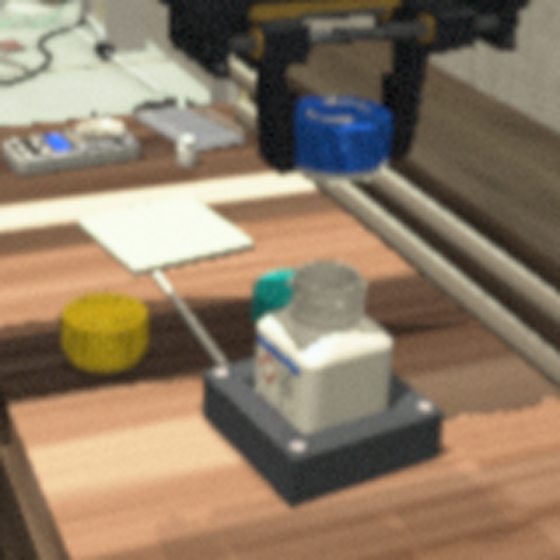

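The open threaded neck stands in its stand at crop (330,290), and the blue cap is in the fingers at (343,133). Now I carry it towards the tile and stop short for a look.

```bash
python3 -m creep '[{"tx":0.02,"ty":0.001,"tz":0,"twist":0,"gripper":255},{"tx":0.034,"ty":0.001,"tz":0,"twist":0,"gripper":255},{"tx":0.034,"ty":0.001,"tz":0,"twist":0,"gripper":255},{"tx":0.034,"ty":0.001,"tz":0,"twist":0,"gripper":255},{"tx":0.034,"ty":0.001,"tz":0,"twist":0,"gripper":255},{"tx":0.03,"ty":0,"tz":0,"twist":0,"gripper":255},{"tx":0.014,"ty":0,"tz":0,"twist":0,"gripper":255},{"tx":0,"ty":0,"tz":0,"twist":0,"gripper":255},{"tx":0,"ty":0,"tz":0,"twist":0,"gripper":255},{"tx":0,"ty":0,"tz":0,"twist":0,"gripper":255}]'
python3 - <<'E'
from h import *
o=get_obs(); im=read_camera('wrist'); cv2.imwrite('pics/w4.png',im)
print(o['ee_pos'],o['tool_rot'],o['joints'][6])
h=cv2.cvtColor(im,cv2.COLOR_BGR2HSV); m=cv2.inRange(h,(0,0,190),(180,40,255))
n,l,st,ce=cv2.connectedComponentsWithStats(m)
for i in range(1,n):
    if st[i,4]>1500:
        q=cv2.boxPoints(cv2.minAreaRect(np.argwhere(l==i)[:,::-1].astype(np.float32))); P=ray('wrist',q,8,o); print(st[i],q.round(),P.round(1),P.mean(0),np.linalg.norm(np.diff(P,axis=0),axis=1))
E
```

```text
time_s: 10.68
ee_pos: [501.6, 38.6, 179.0]
tool_rot: [-3.141, 0.001, 1.571]
force: [-0.7, 0.1, -0.2]
finger_gap: 57.1
grip_force: 45.0
[501.57218668  38.59901467 178.98146486] [-3.14141775e+00  7.74695787e-04  1.57085576e+00] -0.22846518462784066
[   96     0   315   129 17769] [[ 96.   0.]
 [410.   0.]
 [410. 128.]
 [ 96. 128.]] [[333.2 227.7   8. ]
 [661.2 227.1   8. ]
 [678.2  95.1   8. ]
 [315.2  95.4   8. ]] [496.9554787  161.32639903   8.        ] [328.05588105 133.01544608 363.07670274]
[ 408    0   42  243 1505] [[408. 242.]
 [441.  -1.]
 [450.   0.]
 [417. 243.]] [[698.9 -50.2   8. ]
 [695.3 229.9   8. ]
 [705.7 229.3   8. ]
 [711.8 -52.2   8. ]] [702.92321736  89.17465279   8.        ] [280.13568804  10.45882818 281.59063405]
```

View pics/w4.png

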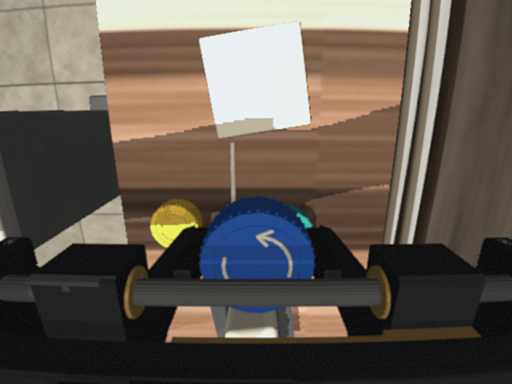

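The tile's corners are at about (200,39), (299,22), (310,124) and (217,138), and its lower strip is in shadow. The cap is upright in the fingers.

Run:
```python
from h import *
o=get_obs()
P=ray('wrist',[(200,39),(299,22),(310,124),(217,138)],8,o); print(P.round(1),P.mean(0),np.linalg.norm(P-np.roll(P,1,0),axis=1), o['ee_pos'])
```

```text
[[441.6 186.4   8. ]
 [545.6 202.5   8. ]
 [561.7  98.    8. ]
 [455.8  82.4   8. ]] [501.19410232 142.35878814   8.        ] [104.95746944 105.21274836 105.70717944 107.10065349] [501.59870586  38.28068688 178.95191224]
```

```bash
python3 -m creep '[{"tx":0.02,"ty":0,"tz":0.0,"twist":0,"gripper":255},{"tx":0.035,"ty":0,"tz":0.01,"twist":0,"gripper":255},{"tx":0.035,"ty":0,"tz":0.02,"twist":0,"gripper":255},{"tx":0.014,"ty":0,"tz":0.03,"twist":0,"gripper":255},{"tx":0,"ty":0,"tz":0.03,"twist":0,"gripper":255},{"tx":0,"ty":0,"tz":0.03,"twist":0,"gripper":255},{"tx":0,"ty":0,"tz":0.02,"twist":0,"gripper":255},{"tx":0,"ty":0,"tz":0.01,"twist":0,"gripper":255},{"tx":0,"ty":0,"tz":0,"twist":0,"gripper":255},{"tx":0,"ty":0,"tz":0,"twist":0,"gripper":255}]'
python3 -m creep '[{"tx":0,"ty":0,"tz":0,"twist":0,"gripper":255},{"tx":0,"ty":0,"tz":0,"twist":0,"gripper":255},{"tx":0,"ty":0,"tz":0,"twist":0,"gripper":255}]'
```

```text
time_s: 11.57
ee_pos: [502.1, 143.2, 29.3]
tool_rot: [3.141, 0.0, 1.57]
force: [0.4, 0.3, -0.9]
finger_gap: 57.6
grip_force: 45.0
time_s: 11.82
ee_pos: [502.5, 144.1, 30.1]
tool_rot: [3.139, -0.001, 1.571]
force: [1.3, 0.0, -0.9]
finger_gap: 57.1
grip_force: 45.0
```

```bash
python3 -m creep '[{"tx":-0.001,"ty":-0.0005,"tz":0.006,"twist":0,"gripper":255},{"tx":0,"ty":0,"tz":0.005,"twist":0,"gripper":255},{"tx":0,"ty":0,"tz":0.004,"twist":0,"gripper":255},{"tx":0,"ty":0,"tz":0.001,"twist":0,"gripper":255},{"tx":0,"ty":0,"tz":0,"twist":0,"gripper":255},{"tx":0,"ty":0,"tz":0,"twist":0,"gripper":255}]'
python3 -m creep '[{"tx":0,"ty":0,"tz":0.0015,"twist":0,"gripper":255},{"tx":0,"ty":0,"tz":0,"twist":0,"gripper":255},{"tx":0,"ty":0,"tz":0,"twist":0,"gripper":255}]'
```

```text
time_s: 12.32
ee_pos: [501.0, 143.0, 12.7]
tool_rot: [-3.141, 0.0, 1.571]
force: [-0.4, 1.1, -0.6]
finger_gap: 57.6
grip_force: 45.0
time_s: 12.57
ee_pos: [501.1, 143.0, 11.4]
tool_rot: [3.142, 0.0, 1.571]
force: [-0.0, 0.1, -0.5]
finger_gap: 57.3
grip_force: 45.0
```

```bash
python3 -m creep '[{"tx":0,"ty":0,"tz":0.001,"twist":0,"gripper":255},{"tx":0,"ty":0,"tz":0,"twist":0,"gripper":255},{"tx":0,"ty":0,"tz":0,"twist":0,"gripper":255}]'
python3 -m creep '[{"tx":0,"ty":0,"tz":0.0005,"twist":0,"gripper":255},{"tx":0,"ty":0,"tz":0,"twist":0,"gripper":255},{"tx":0,"ty":0,"tz":0,"twist":0,"gripper":255}]'
```

```text
time_s: 12.82
ee_pos: [501.3, 143.0, 10.7]
tool_rot: [3.141, -0.0, 1.571]
force: [-0.1, 0.1, 2.8]
finger_gap: 57.2
grip_force: 45.0
time_s: 13.07
ee_pos: [501.3, 143.0, 10.1]
tool_rot: [3.141, -0.0, 1.571]
force: [-1.4, -0.1, 4.3]
finger_gap: 57.5
grip_force: 45.0
```

Touched down. I ease off a little, open gently, rise and look.

```bash
python3 -m creep '[{"tx":0,"ty":0,"tz":-0.0005,"twist":0,"gripper":255},{"tx":0,"ty":0,"tz":0,"twist":0,"gripper":255}]' 8
python3 -m creep '[{"tx":0,"ty":0,"tz":0,"twist":0,"gripper":80},{"tx":0,"ty":0,"tz":0,"twist":0,"gripper":60},{"tx":0,"ty":0,"tz":0,"twist":0,"gripper":30},{"tx":0,"ty":0,"tz":0,"twist":0,"gripper":0},{"tx":0,"ty":0,"tz":0,"twist":0,"gripper":0},{"tx":0,"ty":0,"tz":0,"twist":0,"gripper":0},{"tx":0,"ty":0,"tz":0,"twist":0,"gripper":0}]'
python3 -m creep '[{"tx":0,"ty":0,"tz":-0.01,"twist":0,"gripper":0},{"tx":0,"ty":0,"tz":-0.025,"twist":0,"gripper":0},{"tx":0,"ty":0,"tz":-0.035,"twist":0,"gripper":0},{"tx":0,"ty":0,"tz":-0.035,"twist":0,"gripper":0},{"tx":0,"ty":0,"tz":-0.035,"twist":0,"gripper":0},{"tx":0,"ty":0,"tz":-0.035,"twist":0,"gripper":0},{"tx":0,"ty":0,"tz":-0.02,"twist":0,"gripper":0},{"tx":0,"ty":0,"tz":0,"twist":0,"gripper":0},{"tx":0,"ty":0,"tz":0,"twist":0,"gripper":0}]'
python3 - <<'E'
from h import *
o=get_obs(); im=read_camera('wrist'); s=read_camera('side')
q=np.hstack([im[60:300,100:420],cv2.resize(s[140:300,150:350],(300,240),interpolation=2)]); cv2.imwrite('pics/f.png',q); print(o['ee_pos'])
h=cv2.cvtColor(im,cv2.COLOR_BGR2HSV); m=cv2.inRange(h,(105,120,40),(130,255,255))
n,l,st,ce=cv2.connectedComponentsWithStats(m); i=1+np.argmax(st[1:,4]); print(st[i],ce[i],ray('wrist',[ce[i]],30,o))
E
```

```text
time_s: 13.23
ee_pos: [501.2, 143.0, 10.4]
tool_rot: [3.141, -0.0, 1.571]
force: [-0.2, 0.1, 0.6]
finger_gap: 58.3
grip_force: 8.0
time_s: 13.82
ee_pos: [501.1, 143.0, 10.4]
tool_rot: [-3.142, 0.0, 1.571]
force: [-0.8, 0.0, -0.4]
finger_gap: 88.1
grip_force: 0.0
time_s: 14.57
ee_pos: [501.7, 143.1, 206.9]
tool_rot: [3.139, -0.001, 1.571]
force: [-0.5, -0.6, -1.3]
finger_gap: 87.9
grip_force: 0.0
[501.67737156 143.11422515 206.93289899]
[ 233  150   47   48 1520] [255.79078947 173.72171053] [[500.75845107 144.13015139  30.        ]]
```

View pics/f.png

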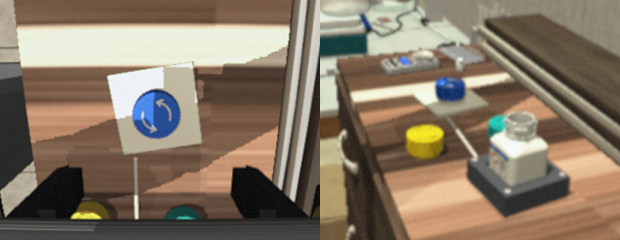

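The cap stands upright in the middle of the tile (crop (156,113), tile (156,108)). The open bottle is still in its stand and the bystanders are where they were.

```bash
python3 -c "
from bench import *
print(sign_off())"
```

```text
the job is handed in; nothing more can be done
None
```

The bottle is open and still in its stand, and the blue cap stands right way up on the middle of the white tile; press peaked at about 22 N, it took about 15 s, and the job is handed in.

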